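Find and release the latched output key of the bench supply

TASK

One of the four output keys on the bench supply has been left latched down, and all must be up before the next lamp board is wired. Go along the row with the fingertips from the left-hand key (as the robot sees it) to the right-hand one, tapping all four lightly to feel which is latched; then press that one right in, let it spring up, and take the hand away. Do not push any other key in so far that it latches, and leave the loose things where they lie: nothing is to be picked up.

Things in the scene. Friction and masses are not known exactly. Their poses are not given: they have to be found in the camera images.
- console: Bench supply, fixed: grey console 190 (x) x 240 (y) x 65 mm high. Origin under its centre; front faces its -x, y to its left end. The panel slopes up 10 degrees from the front (x -95 mm, 40 mm high) to x +45 mm (65 mm high); level top behind. On the panel a row of four keys across y, 40 mm apart; 59 mm in front of it terminal posts 16 mm high, 38 mm behind it fuse caps 9 mm high.
- place_1 (a point): Point fixed to the console: where the centre of the top of the first (left end) key of the row lies while that key is up, 14 mm above the panel. place_1 is at the console's +y end (left as the robot sees it), place_4 at its -y end. Its z axis is the console's, not the panel's.
- place_2 (a point): Point fixed to the console: where the centre of the top of the second key of the row lies while that key is up, 14 mm above the panel. place_1 is at the console's +y end (left as the robot sees it), place_4 at its -y end. Its z axis is the console's, not the panel's.
- place_3 (a point): Point fixed to the console: where the centre of the top of the third key of the row lies while that key is up, 14 mm above the panel. place_1 is at the console's +y end (left as the robot sees it), place_4 at its -y end. Its z axis is the console's, not the panel's.
- place_4 (a point): Point fixed to the console: where the centre of the top of the fourth (right end) key of the row lies while that key is up, 14 mm above the panel. place_1 is at the console's +y end (left as the robot sees it), place_4 at its -y end. Its z axis is the console's, not the panel's.
- switch_a: One of the four identical switches; which of the four places it has varies. Origin on the panel's surface on the key's axis, 14 mm along the panel's normal below its place point. The only part of it that can be touched is the key: an ivory cap 16 mm (up the slope) x 18 mm (across), top parallel to the panel.
- key_a (a joint): Push-push key of switch_a: how far it is pushed in (m), along the panel's normal: about 0 up, 0.0040 latched, 0.0075 at its stop. Pushed right in to the stop (9 to 15 N) and let go, an up key latches and a latched one springs up; pushed less than 5.5 mm it returns to where it was. Spring: 3 N at 0, 6 N at 4 mm, 8.6 N at 7.5 mm: a tap of 4 N moves an up key 1.5 mm, a latched one hardly at all.
- switch_b: One of the four identical switches; which of the four places it has varies. Origin on the panel's surface on the key's axis, 14 mm along the panel's normal below its place point. The only part of it that can be touched is the key: an ivory cap 16 mm (up the slope) x 18 mm (across), top parallel to the panel.
- key_b (a joint): Push-push key of switch_b: how far it is pushed in (m), along the panel's normal: about 0 up, 0.0040 latched, 0.0075 at its stop. Pushed right in to the stop (9 to 15 N) and let go, an up key latches and a latched one springs up; pushed less than 5.5 mm it returns to where it was. Spring: 3 N at 0, 6 N at 4 mm, 8.6 N at 7.5 mm: a tap of 4 N moves an up key 1.5 mm, a latched one hardly at all.
- switch_c: One of the four identical switches; which of the four places it has varies. Origin on the panel's surface on the key's axis, 14 mm along the panel's normal below its place point. The only part of it that can be touched is the key: an ivory cap 16 mm (up the slope) x 18 mm (across), top parallel to the panel.
- key_c (a joint): Push-push key of switch_c: how far it is pushed in (m), along the panel's normal: about 0 up, 0.0040 latched, 0.0075 at its stop. Pushed right in to the stop (9 to 15 N) and let go, an up key latches and a latched one springs up; pushed less than 5.5 mm it returns to where it was. Spring: 3 N at 0, 6 N at 4 mm, 8.6 N at 7.5 mm: a tap of 4 N moves an up key 1.5 mm, a latched one hardly at all.
- switch_d: One of the four identical switches; which of the four places it has varies. Origin on the panel's surface on the key's axis, 14 mm along the panel's normal below its place point. The only part of it that can be touched is the key: an ivory cap 16 mm (up the slope) x 18 mm (across), top parallel to the panel.
- key_d (a joint): Push-push key of switch_d: how far it is pushed in (m), along the panel's normal: about 0 up, 0.0040 latched, 0.0075 at its stop. Pushed right in to the stop (9 to 15 N) and let go, an up key latches and a latched one springs up; pushed less than 5.5 mm it returns to where it was. Spring: 3 N at 0, 6 N at 4 mm, 8.6 N at 7.5 mm: a tap of 4 N moves an up key 1.5 mm, a latched one hardly at all.
- board_1: Round circuit board, 76 mm across, 16 mm high with its parts, loose on the bench to the left of the console. Not part of the job. Origin at the centre of its underside.
- board_2: Another such round circuit board, loose in front of the console. Not part of the job. Origin at the centre of its underside.
- led_stick: LED strip, 10 x 62 x 12 mm (long along its y), loose on the console's level rear top. Not part of the job. Origin at the centre of its underside.
- lens_1: White hexagonal lens cover, 30 mm over the corners, 6 mm thick, loose on the console's level rear top. Not part of the job. Origin at the centre of its underside.
- lens_2: Another such lens cover, loose on the bench before the console's right end. Not part of the job. Origin at the centre of its underside.
- solder_reel: Reel of solder, 60 mm across, 55 mm high, standing loose to the left of the console. Not part of the job. Origin at the centre of its underside.
- post_jig: Plate 60 x 95 x 5 mm with four steel posts 50 mm long, loose behind the console, 61 mm high in all. Not part of the job. Origin at the centre of its underside.
- screwdriver: Screwdriver lying loose to the right of the console. Not part of the job.

How it is judged:
By the outcome, as a careful person would: the job done as asked, in the order asked, and still so for the second after the job is handed in, with the robot touching nothing.
It also fails if it takes over 48 s, if anything falls off the work surface, if the arm or the gripper's body presses on something with over 40 N, if the wrist force passes 120 N, or if a joint passes its speed limit or range.

ROBOT

A 6-joint arm with a two-finger parallel gripper is mounted at the origin on the work surface. World frame = base frame: x ahead of the robot, y to its left, z up, the work surface at z = 0. Lengths are in m, angles in rad, forces in N, time in s.
With the tool pointing down it reaches from about 0.225 to 0.875 m from the base axis. Payload 3.4 kg.
Tool frame: the origin (TCP) lies at the very end of the fingers, on their centre line; the grasp point (between the pads) lies 19 mm behind it; z points along the fingers, x is the direction in which the jaws open and shut, and the axes are right-handed (so a half turn about z gives the same grasp; the last joint's range is limited). The gripper opens to 85 mm and grips with 20 to 120 N. Pads are 22 mm wide; open, the fingers measure 114 mm over their backs; the gripper's body (76 mm by 85 mm) begins 54 mm behind the grasp point. The pads swing forward as they close: fully open they stand 13 mm farther back than shut.
Start: joints at [1.106, 0.276, 1.505, -0, 1.361, -0.121], TCP at [0.194, 0.541, 0.231] pointing down, gripper open.
Joint ranges: [-2.89, 2.89], [-0.75, 2.08], [0.22, 2.7], [-1.18, 4.32], [0.11, 2.71], [-2.7, 2.7]. Speed limits (rad/s): [2.57, 2.57, 3.14, 3.14, 3.14, 3.14].

INTERFACE

Orientations are given as a unit quaternion [w, x, y, z].
In Python, from rig import manip gives the robot as it stands.
- The arm moves only by the tool carry_out, never from a script. Its argument "series" is a list of rows, each a list of 2 entries, a list of its own where there are three numbers: the shift along the tool's x, y, z in mm, then the turn about the tool's z in degrees. A call has 1 to 10 rows; each row shifts and turns the pose as measured when the row begins, along the tool's axes as they then stand; what a row does not reach is not made up. A row lasts 1/12 s, in which the tool goes at most 41.7 mm and 7.16 degrees, less where a joint would pass 70% of its speed; a pose out of reach is approached as far as the arm can. A call is refused whole if a number of a shift passes 41.7 or a number of a turn 7.16, either way. A call with a gripper value outside its range is refused whole. "fingers" is the finger opening in mm, from 0 to 85.4, set as the call begins (left out, the last holds). The fingers move at their own pace and stop on an object; "squeeze" is the grip in N (left out, the last holds). Time passes only in rows, so rows that do not move let the fingers close. It gives the time, the measured TCP pose, the force and the opening at its end, in the units of the state.
- manip.get_state(): the state, without advancing time (a new reading comes with each control period).
- manip.get_image(name): name is "scene" or "top" or "wrist"; returns a dict with "frame" (480x640x3 uint8, blue, green, red), "K" (3x3 intrinsics, pixels), "rvec" (rotation vector, rad) and "tvec" (3), from world to camera coordinates, as OpenCV has them; the wrist camera has in their place "mount" (4x4, takes a point from camera to tool coordinates, whose origin is the TCP and whose axes are the tool frame's). Camera axes: x right, y down, z forward; pixel columns grow to the right and rows downward; lengths in m; the calibration is good to about 2 mm. A picture is of the moment at which its call begins: read the wrist's pose just before it. There is no depth.
- manip.sign_off(): hands the job in, once; it reports no verdict.
The state is a dict: "clock": time; "qpos": joint angles; "qd": joint speeds; "effort": joint torques, N m; "position": TCP position; "ee_rot": TCP orientation; "contact_force": force on the tool from outside, world axes, zero at the start; "moment": the same for the moment, N m; "width": finger opening in m.
Only numpy, scipy, OpenCV 4.12 (cv2) and the standard library are available. Lean on these libraries where they do the work, as an engineer would, in place of code of your own. Each camera call takes 0.05 s, during which the arm holds its last target. There are 200 camera calls.

## Working session

There is one attempt and no reset: what is moved stays moved. The work goes in short steps, Python scripts to look and compute and a tool call to move; the robot and the scene stay as the last step left them, time stands still between calls to the robot, and variables do not carry over. Pictures are saved under pics/ and viewed, about 8 in all and at most 12, crops included, and the job is handed in when it is done.

Besides the shell and the picture viewer there is one more tool, called after ">>>" by a JSON object that holds its "name" and its "arguments", one argument or row to a line. carry_out: Moves the arm, as the interface text tells. Its arguments: {"type":"object","properties":{"series":{"type":"array","items":{"type":"array"}},"fingers":{"type":"number"},"squeeze":{"type":"number"}},"required":["series"]}

```bash
mkdir -p pics; python3 - <<'E'
from rig import manip
import cv2,pickle
s=manip.get_state();print(s)
for n in("scene","top"):
    d=manip.get_image(n);pickle.dump(d,open(n+'.pkl','wb'));cv2.imwrite(f'pics/{n}.png',d['frame']);print(n,d['K'].tolist() if hasattr(d['K'],'tolist') else d['K'],d['rvec'],d['tvec'])
E
```

```text
{'clock': 0.0, 'qpos': array([ 1.10601414e+00,  2.76635339e-01,  1.50613797e+00,  4.50440692e-05,
        1.36073292e+00, -1.21029857e-01]), 'qd': array([ 5.57405545e-04, -1.56235764e-03,  1.77062309e-03, -2.81702245e-03,
       -1.48113172e-04, -6.86368193e-05]), 'effort': array([ 8.05800482e-04, -4.16773474e+01, -2.45805216e+01, -1.02259232e-04,
        1.08672353e-02,  1.05285798e-05]), 'position': array([0.19355115, 0.54087451, 0.2304148 ]), 'ee_rot': array([ 4.32987458e-04,  8.17627640e-01,  5.75746581e-01, -8.53495296e-04]), 'contact_force': array([-0.27752693, -0.33169896,  0.50463014]), 'moment': array([-0.0531329 ,  0.00617565, -0.0255221 ]), 'width': 0.08548006860667592}
scene [[537.2860008074337, 0.0, 311.30543467455396], [0.0, 537.2860008074337, 237.58336479621647], [0.0, 0.0, 1.0]] [ 1.85879042  1.7862462  -0.62406333] [-0.07803342 -0.39780732  1.24714942]
top [[533.5205653467813, 0.0, 313.03859492492467], [0.0, 533.5205653467813, 240.73585765805194], [0.0, 0.0, 1.0]] [ 2.06097126 -2.14620784  0.23243749] [0.07905273 0.60659459 0.80251986]
```

View pics/scene.png

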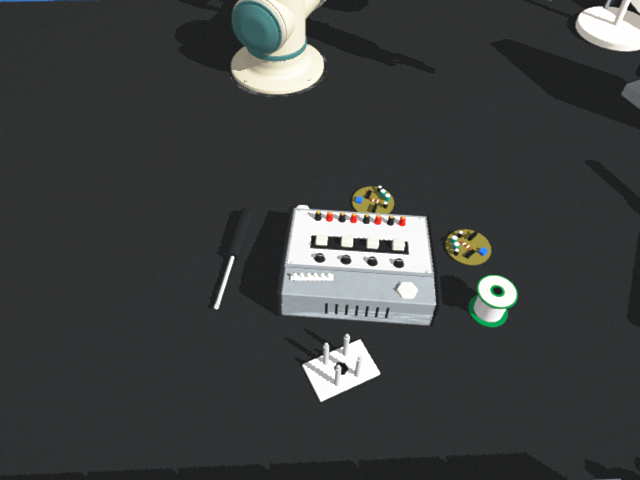

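View pics/top.png

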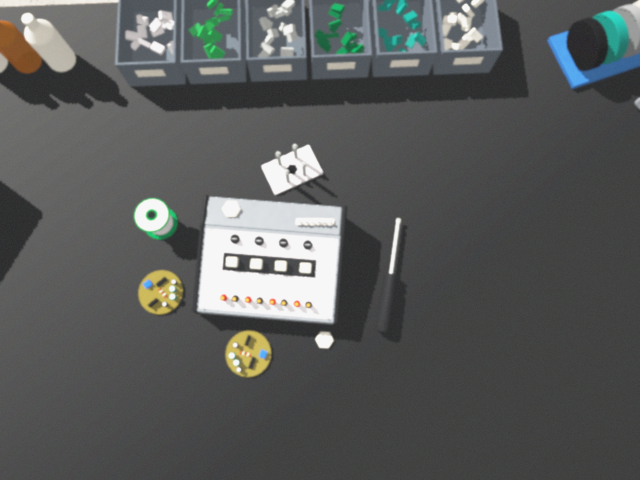

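The scene view shows the console with keys around (320..398, 240..245). In the top view the keys lie at about (232,262), (256,264), (281,266) and (305,268), with +y to the left. I'll enlarge both.

```bash
python3 - <<'E'
import cv2
a=cv2.imread('pics/top.png')[245:285,215:325];b=cv2.imread('pics/scene.png')[222:272,305:415]
r=lambda i:cv2.resize(i,None,fx=7,fy=7,interpolation=cv2.INTER_CUBIC)
cv2.imwrite('pics/c1.png',cv2.vconcat([r(a)[:, :],r(b)[:300]]))
E
```

```text
(no output)
```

View pics/c1.png

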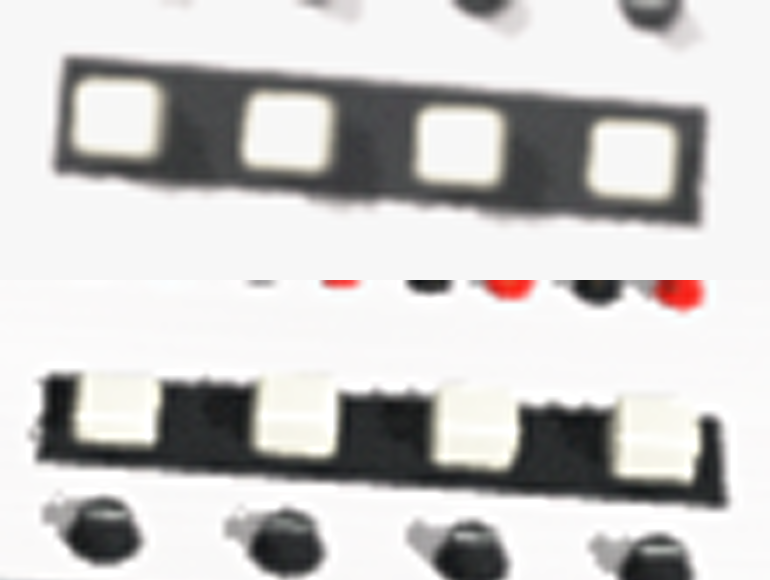

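```bash
python3 - <<'E'
import cv2,pickle,numpy as np
T=pickle.load(open('top.pkl','rb'));S=pickle.load(open('scene.pkl','rb'))
f=lambda p,o:(np.array(p,float)+.5)/7-.5+o
t=f([(117,117),(287,131),(460,145),(633,159)],(215,245))
s=f([(655,417-280),(476,409-280),(297,397-280),(118,390-280)],(305,222))
P=lambda d:np.c_[cv2.Rodrigues(d['rvec'])[0],d['tvec']]
u=lambda d,p:cv2.undistortPoints(p.reshape(-1,1,2),d['K'],None)[:,0].T
X=cv2.triangulatePoints(P(T),P(S),u(T,t),u(S,s));X=(X[:3]/X[3]).T;print(X.round(4))
print(np.linalg.norm(np.diff(X,axis=0),axis=1))
def ray(d,p,z):
    R=cv2.Rodrigues(d['rvec'])[0];c=-R.T@d['tvec'];v=R.T@np.r_[u(d,np.array(p,float))[:,0],1];return c+v*(z-c[2])/v[2]
print('tops at z=.068',[ray(T,p,.068).round(4) for p in t])
print('front edge z.04',ray(T,(197,314),.04),ray(T,(334,322),.04),'rear top z.065',ray(T,(208,197),.065),ray(T,(343,206),.065))
E
```

```text
[[0.5806 0.1882 0.0683]
 [0.5759 0.149  0.0671]
 [0.571  0.1093 0.0671]
 [0.5663 0.0695 0.0657]]
[0.03948954 0.04004031 0.04006217]
tops at z=.068 [array([0.5806, 0.1879, 0.068 ]), array([0.5757, 0.1487, 0.068 ]), array([0.5708, 0.1089, 0.068 ]), array([0.5659, 0.0691, 0.068 ])]
front edge z.04 [0.50059859 0.24882016 0.04      ] [0.47862723 0.02564265 0.04      ] rear top z.065 [0.69180472 0.22651767 0.065     ] [0.66685997 0.00237522 0.065     ]
```

Key tops lie at z≈0.068, the console is yawed about -7°, and key 1 is near (0.581, 0.188). I'll turn the tool to the row, shut the fingers and approach high.

>>> {"name": "carry_out", "arguments": {
  "series": [
    [[0,0,0],-6.4],
    [[0,0,0],-6.3],
    [[-20,28,0],0],
    [[-20,28,0],0],
    [[-20,28,0],0],
    [[-20,28,0],0],
    [[-20,28,0],0],
    [[-20,28,0],0],
    [[-20,28,0],0],
    [[-20,28,0],0]
  ],
  "fingers": 0,
  "squeeze": 20
}}

```text
clock: 0.93
position: [0.3992, 0.3539, 0.2246]
ee_rot: [-0.001, 0.74, 0.672, -0.005]
contact_force: [1.3, 1.0, -0.7]
width: -0.0001
```

>>> {"name": "carry_out", "arguments": {
  "series": [
    [[-18,25,0],1.5],
    [[-18,25,0],0],
    [[-18,25,0],0],
    [[-18,25,0],0],
    [[-18,25,0],0],
    [[-18,25,0],0],
    [[-18,25,0],0],
    [[-14,19,0],0],
    [[0,0,0],0],
    [[0,0,0],0]
  ]
}}

```text
clock: 1.77
position: [0.5856, 0.1743, 0.218]
ee_rot: [-0.002, 0.753, 0.658, -0.009]
contact_force: [-1.4, -0.2, -0.1]
width: -0.0003
```

```bash
cat > h.py <<'E'
from rig import manip
import numpy as np
from scipy.spatial.transform import Rotation as Ro
K=np.array([[.5806,.1881,.069],[.5757,.1489,.0687],[.5709,.1091,.0685],[.566,.0693,.068]])
def go(i,z,off=-.004):
    s=manip.get_state();q=s['ee_rot'];R=Ro.from_quat(np.r_[q[1:],q[0]]).as_matrix()
    t=K[i]+off*np.array([.9925,-.122,0]);t[2]=z
    print('clock',s['clock'],'pos',s['position'],'F',s['contact_force'].round(2),'xang',np.degrees(np.arctan2(R[1,0],R[0,0])).round(2),'toolz',R[:,2].round(4))
    print('shift mm',(1000*R.T@(t-s['position'])).round(1))
E
python3 -c "
from h import *
go(0,.085)"
```

```text
clock 1.7667 pos [0.58563762 0.17432788 0.2179789 ] F [-1.37 -0.21 -0.11] xang 82.35 toolz [-0.0159 -0.0098 -0.9998]
shift mm [ 14.5  -8.9 133. ]
```

>>> {"name": "carry_out", "arguments": {
  "series": [
    [[5,-3,25],0],
    [[5,-3,25],0],
    [[4,-3,25],0],
    [[0,0,20],0],
    [[0,0,15],0],
    [[0,0,0],0],
    [[0,0,0],0]
  ]
}}

```text
clock: 2.35
position: [0.5717, 0.1935, 0.1042]
ee_rot: [-0.003, 0.752, 0.659, -0.009]
contact_force: [0.1, -1.2, -0.5]
width: -0.0002
```

```bash
python3 -c "
from h import *
import cv2
go(0,.080)
d=manip.get_image('wrist');cv2.imwrite('pics/w1.png',d['frame']);print(d['K'],d['mount'])
K4=np.c_[K,np.ones(4)]
s=manip.get_state();q=s['ee_rot'];T=np.eye(4);T[:3,:3]=Ro.from_quat(np.r_[q[1:],q[0]]).as_matrix();T[:3,3]=s['position']
p=np.linalg.inv(T@d['mount'])@K4.T;p=d['K']@p[:3];print((p[:2]/p[2]).T.round(1))
"
```

```text
clock 2.35 pos [0.57165769 0.19345791 0.1041534 ] F [ 0.09 -1.23 -0.53] xang 82.53 toolz [-0.0182 -0.0076 -0.9998]
shift mm [-3.9  6.  24.1]
[[410.41012109   0.         323.74449892]
 [  0.         410.41012109 248.60014787]
 [  0.           0.           1.        ]] [[ 9.99999922e-01 -2.70366059e-04  2.86648881e-04  4.37972143e-04]
 [ 1.74181318e-04  9.55837617e-01  2.93895252e-01 -7.48922808e-02]
 [-3.53449084e-04 -2.93895179e-01  9.55837590e-01 -1.42798883e-01]
 [ 0.00000000e+00  0.00000000e+00  0.00000000e+00  1.00000000e+00]]
[[314.8 310.2]
 [232.  310.1]
 [148.6 310.4]
 [ 66.1 310.2]]
```

View pics/w1.png

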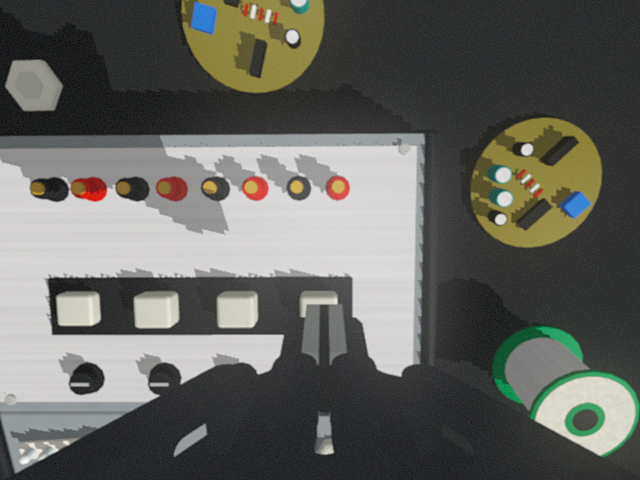

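The wrist view shows the keys at (75,306), (154,307), (237,308) and (318,~305). The prediction is about 5 px (2 mm) low in column, so I'll shift the targets 1.5 mm towards +y.

>>> {"name": "carry_out", "arguments": {
  "series": [
    [[-2.5,6,10],0],
    [[0,0,12],0],
    [[0,0,3],0],
    [[0,0,0],0],
    [[0,0,0],0]
  ]
}}

```text
clock: 2.82
position: [0.5809, 0.191, 0.0826]
ee_rot: [-0.001, 0.751, 0.66, -0.005]
contact_force: [-0.3, -0.6, 0.5]
width: 0.0
```

```bash
sed -i 's/^def go/K[:,1]+=.0015\ndef go/' h.py; python3 -c "
from h import *
go(0,.07)"
```

```text
clock 2.8167 pos [0.58090626 0.19103631 0.08256334] F [-0.25 -0.62  0.49] xang 82.61 toolz [-0.0084 -0.0057 -0.9999]
shift mm [-1.4 -4.  12.6]
```

>>> {"name": "carry_out", "arguments": {
  "series": [
    [[-1,-3,5],0],
    [[0,0,3],0],
    [[0,0,0],0],
    [[0,0,0],0]
  ]
}}

```text
clock: 3.15
position: [0.579, 0.1903, 0.0759]
ee_rot: [0.0, 0.751, 0.66, -0.003]
contact_force: [0.1, 1.3, 0.3]
width: -0.0001
```

>>> {"name": "carry_out", "arguments": {
  "series": [
    [[0,0,1.5],0],
    [[0,0,0],0]
  ]
}}

```text
clock: 3.32
position: [0.5791, 0.1903, 0.0746]
ee_rot: [0.001, 0.751, 0.66, -0.003]
contact_force: [-0.3, -0.7, 0.4]
width: -0.0
```

>>> {"name": "carry_out", "arguments": {
  "series": [
    [[0,0,1.5],0]
  ]
}}

```text
clock: 3.4
position: [0.5795, 0.1904, 0.0734]
ee_rot: [0.001, 0.751, 0.66, -0.003]
contact_force: [-0.2, 0.2, 0.3]
width: 0.0001
```

>>> {"name": "carry_out", "arguments": {
  "series": [
    [[0,0,1.5],0]
  ]
}}

```text
clock: 3.48
position: [0.5795, 0.1904, 0.0718]
ee_rot: [0.001, 0.751, 0.66, -0.003]
contact_force: [0.5, -1.2, -0.4]
width: 0.0002
```

>>> {"name": "carry_out", "arguments": {
  "series": [
    [[0,0,1.3],0]
  ]
}}

```text
clock: 3.57
position: [0.5796, 0.1904, 0.0704]
ee_rot: [0.001, 0.751, 0.66, -0.003]
contact_force: [-0.9, 1.0, -0.6]
width: 0.0002
```

>>> {"name": "carry_out", "arguments": {
  "series": [
    [[0,0,1],0]
  ]
}}

```text
clock: 3.65
position: [0.5796, 0.1904, 0.0693]
ee_rot: [0.001, 0.751, 0.66, -0.003]
contact_force: [-0.2, -0.1, 2.5]
width: -0.0002
```

>>> {"name": "carry_out", "arguments": {
  "series": [
    [[0,0,0.8],0]
  ]
}}

```text
clock: 3.73
position: [0.5797, 0.1904, 0.0687]
ee_rot: [0.001, 0.751, 0.66, -0.002]
contact_force: [-0.7, -0.2, 3.0]
width: -0.0001
```

>>> {"name": "carry_out", "arguments": {
  "series": [
    [[0,0,0.8],0]
  ]
}}

```text
clock: 3.82
position: [0.5798, 0.1904, 0.0682]
ee_rot: [0.001, 0.751, 0.66, -0.002]
contact_force: [-1.0, 0.0, 3.2]
width: -0.0001
```

>>> {"name": "carry_out", "arguments": {
  "series": [
    [[0,0,0.8],0]
  ]
}}

```text
clock: 3.9
position: [0.5799, 0.1904, 0.0677]
ee_rot: [0.001, 0.751, 0.66, -0.002]
contact_force: [-0.4, -0.4, 3.8]
width: 0.0
```

>>> {"name": "carry_out", "arguments": {
  "series": [
    [[0,0,-6],0],
    [[0,0,-8],0],
    [[0,0,0],0]
  ]
}}

```text
clock: 4.15
position: [0.58, 0.1905, 0.0824]
ee_rot: [0.001, 0.751, 0.66, -0.002]
contact_force: [-0.2, -0.1, 0.6]
width: 0.0004
```

```bash
python3 -c "
from h import *
go(1,.08)"
```

```text
clock 4.15 pos [0.57997414 0.190538   0.08239991] F [-0.19 -0.13  0.55] xang 82.59 toolz [-0.0021 -0.0045 -1.    ]
shift mm [-40.4  -3.1   2.6]
```

Key 1 gave about 2 mm at 3.8 N, so it is up. On to key 2.

>>> {"name": "carry_out", "arguments": {
  "series": [
    [[-14,0,0],0],
    [[-14,0,0],0],
    [[-11,-1,0],0],
    [[0,0,4],0],
    [[0,0,0],0]
  ]
}}

```text
clock: 4.57
position: [0.5728, 0.147, 0.0785]
ee_rot: [0.001, 0.751, 0.66, -0.003]
contact_force: [-0.3, 0.1, -0.3]
width: -0.0001
```

```bash
python3 -c "
from h import *
go(1,.0715)"
```

```text
clock 4.5667 pos [0.57278916 0.1469917  0.0785244 ] F [-0.31  0.11 -0.31] xang 82.59 toolz [-0.0022 -0.0054 -1.    ]
shift mm [ 3.8 -1.5  7. ]
```

>>> {"name": "carry_out", "arguments": {
  "series": [
    [[3.5,0,3],0],
    [[0,0,2.5],0],
    [[0,0,0],0]
  ]
}}

```text
clock: 4.82
position: [0.5729, 0.1498, 0.0719]
ee_rot: [0.001, 0.752, 0.659, -0.003]
contact_force: [0.5, 0.2, 0.1]
width: -0.0002
```

>>> {"name": "carry_out", "arguments": {
  "series": [
    [[0,0,1.3],0]
  ]
}}

```text
clock: 4.9
position: [0.573, 0.1502, 0.0703]
ee_rot: [0.001, 0.752, 0.659, -0.003]
contact_force: [0.2, 0.3, -0.0]
width: -0.0001
```

>>> {"name": "carry_out", "arguments": {
  "series": [
    [[0,0,1.2],0]
  ]
}}

```text
clock: 4.98
position: [0.5729, 0.1505, 0.0689]
ee_rot: [0.001, 0.752, 0.659, -0.003]
contact_force: [0.2, -0.9, 2.7]
width: -0.0001
```

>>> {"name": "carry_out", "arguments": {
  "series": [
    [[0,0,1],0]
  ]
}}

```text
clock: 5.07
position: [0.5731, 0.1505, 0.068]
ee_rot: [0.001, 0.751, 0.66, -0.003]
contact_force: [-0.2, -1.7, 4.4]
width: 0.0001
```

>>> {"name": "carry_out", "arguments": {
  "series": [
    [[0,0,0.8],0]
  ]
}}

```text
clock: 5.15
position: [0.5733, 0.1504, 0.0675]
ee_rot: [0.001, 0.751, 0.66, -0.003]
contact_force: [-1.3, -1.7, 2.8]
width: 0.0001
```

Key 2 yields the same way, so it is up too.

>>> {"name": "carry_out", "arguments": {
  "series": [
    [[0,0,0.6],0]
  ]
}}

```text
clock: 5.23
position: [0.5733, 0.1504, 0.0672]
ee_rot: [0.001, 0.751, 0.66, -0.003]
contact_force: [-1.8, -1.2, 4.5]
width: -0.0
```

>>> {"name": "carry_out", "arguments": {
  "series": [
    [[0,0,-6],0],
    [[0,0,-8],0],
    [[-13,0,0],0],
    [[-13,0,0],0],
    [[-10,0,0],0],
    [[0,0,3],0],
    [[0,0,0],0]
  ]
}}

```text
clock: 5.82
position: [0.5683, 0.1113, 0.0796]
ee_rot: [0.001, 0.751, 0.66, -0.002]
contact_force: [-1.5, 0.2, -0.9]
width: -0.0
```

```bash
python3 -c "
from h import *
go(2,.0715)"
```

```text
clock 5.8167 pos [0.56825271 0.11133567 0.07955108] F [-1.54  0.22 -0.92] xang 82.6 toolz [-0.0018 -0.0054 -1.    ]
shift mm [-0.4 -1.3  8.1]
```

>>> {"name": "carry_out", "arguments": {
  "series": [
    [[0,0,4],0],
    [[0,0,3],0],
    [[0,0,0],0]
  ]
}}

```text
clock: 6.07
position: [0.5678, 0.1105, 0.0713]
ee_rot: [0.001, 0.752, 0.659, -0.003]
contact_force: [-0.1, 0.5, -0.1]
width: -0.0002
```

>>> {"name": "carry_out", "arguments": {
  "series": [
    [[0,0,1.3],0]
  ]
}}

```text
clock: 6.15
position: [0.5678, 0.1107, 0.0697]
ee_rot: [0.001, 0.752, 0.659, -0.003]
contact_force: [-0.9, 0.4, -0.0]
width: 0.0
```

>>> {"name": "carry_out", "arguments": {
  "series": [
    [[0,0,1.2],0]
  ]
}}

```text
clock: 6.23
position: [0.5679, 0.1108, 0.0683]
ee_rot: [0.001, 0.752, 0.659, -0.003]
contact_force: [-1.0, -1.2, 3.5]
width: -0.0004
```

>>> {"name": "carry_out", "arguments": {
  "series": [
    [[0,0,1],0]
  ]
}}

```text
clock: 6.32
position: [0.5681, 0.1108, 0.0675]
ee_rot: [0.001, 0.752, 0.66, -0.003]
contact_force: [-1.0, -1.9, 3.3]
width: 0.0003
```

>>> {"name": "carry_out", "arguments": {
  "series": [
    [[0,0,0.8],0]
  ]
}}

```text
clock: 6.4
position: [0.5681, 0.1107, 0.067]
ee_rot: [0.001, 0.751, 0.66, -0.003]
contact_force: [-1.5, -0.2, 4.9]
width: 0.0001
```

Key 3 is up as well. Key 4 still gets its tap.

>>> {"name": "carry_out", "arguments": {
  "series": [
    [[0,0,-6],0],
    [[0,0,-8],0],
    [[-13,0,0],0],
    [[-13,0,0],0],
    [[-10,0,0],0],
    [[0,0,3],0],
    [[0,0,0],0]
  ]
}}

```text
clock: 6.98
position: [0.563, 0.0718, 0.0795]
ee_rot: [0.001, 0.751, 0.66, -0.002]
contact_force: [0.1, 0.5, -0.4]
width: -0.0002
```

```bash
python3 -c "
from h import *
go(3,.0715)"
```

```text
clock 6.9833 pos [0.56302879 0.07177096 0.07945936] F [ 0.07  0.48 -0.44] xang 82.6 toolz [-0.0017 -0.0054 -1.    ]
shift mm [-0.6 -0.9  8. ]
```

>>> {"name": "carry_out", "arguments": {
  "series": [
    [[0,0,4],0],
    [[0,0,3],0],
    [[0,0,0],0]
  ]
}}

```text
clock: 7.23
position: [0.5625, 0.0709, 0.0712]
ee_rot: [0.001, 0.752, 0.659, -0.003]
contact_force: [-0.2, -0.5, 0.1]
width: -0.0003
```

>>> {"name": "carry_out", "arguments": {
  "series": [
    [[0,0,1.3],0]
  ]
}}

```text
clock: 7.32
position: [0.5625, 0.0711, 0.0696]
ee_rot: [0.001, 0.752, 0.659, -0.003]
contact_force: [0.2, 0.6, -0.4]
width: 0.0001
```

>>> {"name": "carry_out", "arguments": {
  "series": [
    [[0,0,1.2],0]
  ]
}}

```text
clock: 7.4
position: [0.5623, 0.0714, 0.068]
ee_rot: [0.001, 0.752, 0.659, -0.003]
contact_force: [-0.4, 0.2, 0.2]
width: -0.0003
```

>>> {"name": "carry_out", "arguments": {
  "series": [
    [[0,0,1],0]
  ]
}}

```text
clock: 7.48
position: [0.5623, 0.0717, 0.0667]
ee_rot: [0.0, 0.752, 0.66, -0.003]
contact_force: [-1.5, -0.2, 0.0]
width: -0.0001
```

>>> {"name": "carry_out", "arguments": {
  "series": [
    [[0,0,0.8],0]
  ]
}}

```text
clock: 7.57
position: [0.5623, 0.0719, 0.0657]
ee_rot: [0.0, 0.752, 0.66, -0.003]
contact_force: [0.3, -0.6, -0.1]
width: 0.0005
```

Key 4's top is more than 3 mm lower than the others, so it is the latched one. I'll keep going down gently to feel it.

>>> {"name": "carry_out", "arguments": {
  "series": [
    [[0,0,0.8],0]
  ]
}}

```text
clock: 7.65
position: [0.5623, 0.072, 0.0648]
ee_rot: [0.0, 0.751, 0.66, -0.003]
contact_force: [-0.0, -0.3, 3.7]
width: 0.0001
```

>>> {"name": "carry_out", "arguments": {
  "series": [
    [[0,0,0.6],0]
  ]
}}

```text
clock: 7.73
position: [0.5624, 0.072, 0.0646]
ee_rot: [0.001, 0.751, 0.66, -0.003]
contact_force: [-1.9, -0.4, 4.8]
width: -0.0002
```

>>> {"name": "carry_out", "arguments": {
  "series": [
    [[0,0,0.6],0]
  ]
}}

```text
clock: 7.82
position: [0.5624, 0.072, 0.0646]
ee_rot: [0.001, 0.751, 0.66, -0.003]
contact_force: [-1.4, -0.1, 6.6]
width: -0.0002
```

Confirmed latched: there is no give at 4 to 6 N. I'll lift to end the tap, then press right in.

>>> {"name": "carry_out", "arguments": {
  "series": [
    [[0,0,-4],0],
    [[0,0,0],0],
    [[0,0,2.5],0],
    [[0,0,1],0]
  ]
}}

```text
clock: 8.15
position: [0.5631, 0.0723, 0.0658]
ee_rot: [0.001, 0.751, 0.66, -0.002]
contact_force: [0.2, -0.2, -0.1]
width: 0.0004
```

>>> {"name": "carry_out", "arguments": {
  "series": [
    [[0,0,1.2],0],
    [[0,0,1.2],0]
  ]
}}

```text
clock: 8.32
position: [0.5635, 0.0723, 0.0638]
ee_rot: [0.002, 0.751, 0.66, -0.002]
contact_force: [-1.0, -0.4, 6.6]
width: -0.0
```

>>> {"name": "carry_out", "arguments": {
  "series": [
    [[0,0,1.2],0]
  ]
}}

```text
clock: 8.4
position: [0.5636, 0.0723, 0.0631]
ee_rot: [0.002, 0.751, 0.66, -0.002]
contact_force: [-1.7, 0.4, 7.1]
width: -0.0001
```

>>> {"name": "carry_out", "arguments": {
  "series": [
    [[0,0,1.2],0]
  ]
}}

```text
clock: 8.48
position: [0.5637, 0.0723, 0.0626]
ee_rot: [0.002, 0.751, 0.66, -0.002]
contact_force: [-2.0, -0.1, 6.8]
width: -0.0001
```

>>> {"name": "carry_out", "arguments": {
  "series": [
    [[0,0,1.3],0],
    [[0,0,1.3],0]
  ]
}}

```text
clock: 8.65
position: [0.5638, 0.0723, 0.0616]
ee_rot: [0.002, 0.751, 0.66, -0.001]
contact_force: [-2.7, 0.1, 10.1]
width: -0.0001
```

>>> {"name": "carry_out", "arguments": {
  "series": [
    [[0,0,1.3],0]
  ]
}}

```text
clock: 8.73
position: [0.5639, 0.0723, 0.0614]
ee_rot: [0.002, 0.751, 0.66, -0.001]
contact_force: [-3.3, -0.4, 10.9]
width: -0.0
```

>>> {"name": "carry_out", "arguments": {
  "series": [
    [[0,0,1.3],0]
  ]
}}

```text
clock: 8.82
position: [0.5639, 0.0723, 0.0614]
ee_rot: [0.003, 0.751, 0.66, -0.001]
contact_force: [-3.3, -0.9, 11.1]
width: 0.0002
```

It has hit the stop: no further travel at 11 N. I'll hold one more row, then release.

>>> {"name": "carry_out", "arguments": {
  "series": [
    [[0,0,1.4],0]
  ]
}}

```text
clock: 8.9
position: [0.5639, 0.0723, 0.0614]
ee_rot: [0.003, 0.751, 0.66, -0.001]
contact_force: [-2.5, -0.1, 10.8]
width: -0.0001
```

>>> {"name": "carry_out", "arguments": {
  "series": [
    [[0,0,-4],0],
    [[0,0,-8],0],
    [[0,0,-20],0],
    [[0,0,-30],0],
    [[0,0,-30],0],
    [[0,0,-30],0],
    [[0,0,0],0],
    [[0,0,0],0]
  ]
}}

```text
clock: 9.57
position: [0.5619, 0.0729, 0.1881]
ee_rot: [0.001, 0.751, 0.66, -0.003]
contact_force: [-0.6, -0.2, -0.4]
width: -0.0003
```

```bash
python3 -c "
from h import *
import cv2
s=manip.get_state();q=s['ee_rot'];T=np.eye(4);T[:3,:3]=Ro.from_quat(np.r_[q[1:],q[0]]).as_matrix();T[:3,3]=s['position']
d=manip.get_image('wrist');b=manip.get_image('scene')['frame']
cv2.imwrite('pics/w2.png',d['frame']);print(s['position'],s['contact_force'])
cv2.imwrite('pics/s2.png',cv2.resize(b[205:305,290:440],None,fx=5,fy=5,interpolation=3))
"
```

```text
[0.56189788 0.07294212 0.18806972] [-0.63003262 -0.20365136 -0.41138167]
```

View pics/w2.png

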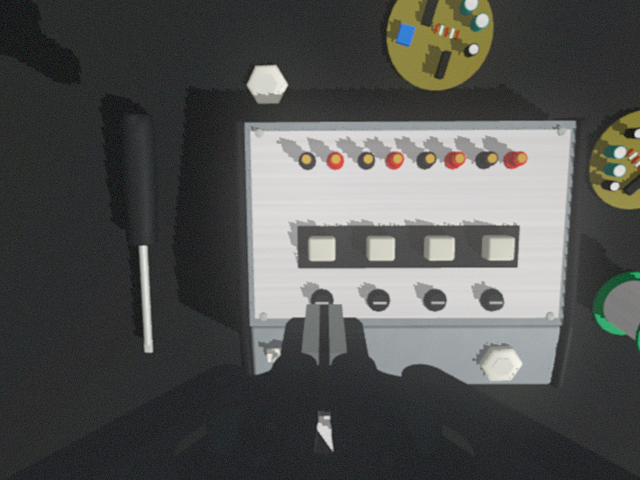

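View pics/s2.png

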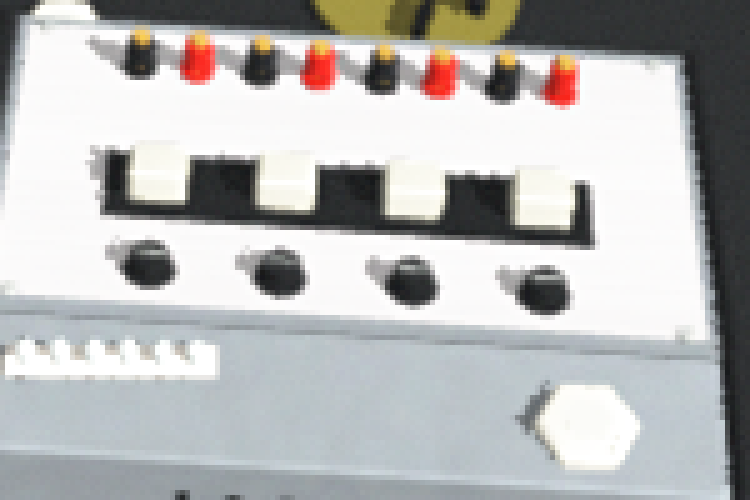

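The wrist view shows nothing disturbed. In the scene crop, key 4 at (158,172) now stands above the dark strip's edge like the other three, where before it was level with it. All four are up and the hand is 12 cm clear.

```bash
python3 -c "
from rig import manip
print(manip.sign_off())"
```

```text
the job is handed in; nothing more can be done
None
```

The latched key was the right-hand one, number 4. I pressed it right in and it sprang up, so all four keys now look up, and the job is handed in at about 9.6 s.

- **Tapping:** I went left to right with shut fingertips. Keys 1 to 3 each gave about 2 mm at 4 to 5 N. Key 4's top stood about 4 mm lower and hardly moved at 4 to 6 N.
- **Pressing:** I pushed key 4 until it stopped moving, at about 11 N and 3.5 mm below where it was latched. I then let go and raised the hand about 12 cm above the keys.
- **Last checks:** In the final scene picture key 4 stands as high as the other three. The loose things in view look undisturbed, and the contact force is back to noise level. I did not tap key 4 again after it sprang up.
- **Disagreement:** The wrist camera put the keys about 2 mm off sideways from the two fixed cameras, roughly the stated calibration error. I shifted my aim 1.5 mm to allow for it.

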